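Level the model plate with a spirit level

TASK

Lay the spirit level inside the rectangle marked on the tilted plate of the levelling stand, let go, and turn the round knob of the stand's screw foot until the bubble rests between the two lines. Then press gently with the fingertips on one of the level's end pads so that it beds flat with the bubble still centred, and finish like that: still pressing, with nothing put away and the knob let go. Leave the other things where they are.

Things in the scene. Friction and masses are not known exactly. Their poses are not given: they have to be found in the camera images.
- level: Spirit level, the only loose aluminium bar: 24 wide (its x) x 130 long (its y) x 31 mm high, 0.2 kg; origin at the centre of its underside, z up. Starts upright on the worktop right of the stand. Ends alike: 30 mm long blocks, each topped by a rubber press pad; between them the vial (14 mm wide, up to z = 27 mm) over a bar 12 mm high. Grasp it across its 24 mm width; either way round will do.
- pad_a_top (a point): Centre of the top of the press pad at the level's -y end (50 mm from the middle), 31 mm over the level's underside. The black pad is 21 x 26 mm and sinks up to 3 mm on a spring: starts to give at 1.5 N, fully down at 9 N.
- pad_b_top (a point): The same for the press pad at the level's +y end.
- bubble (a joint): Position (m) of the bubble along the level's own +y from the middle of the vial, -0.014 to 0.014. The bubble is a light spot 12 mm long in the greenish vial and is between the two black lines from -0.003 to 0.003. It runs to the higher end, 0.4 mm per mrad of tilt, and settles in about 1 s.
- stand: Fixed grey tray of the levelling stand, 190 (x) x 280 (y) mm; origin at the centre of its underside. Its aluminium plate, 180 x 260 mm, lies with its top 49 mm over the worktop when level and swings on a hinge along x, 120 mm from the middle towards -y. A plaster cast 28 mm high is fixed on the plate's far half and is left alone.
- seat (a point): Centre of the engraved rectangle (36 x 140 mm) on the plate's top face, 100 mm in +y from the hinge. Axes of the plate: y along the rectangle's long side, from hinge to foot; z out of the plate. The cast begins 60 mm from this point towards +x.
- knob_grip (a point): Centre of the grip of the screw foot's knob, on its axis at mid height (18 mm over the plate), 44 mm in x and 125 mm in y from seat. It rises 2.25 mm with the plate per rad of clockwise turning.
- foot_knob: Round black knurled knob of the screw foot at the plate's left end, 36 mm diameter, 18 mm high, its underside 9 mm over the plate; gripped across its diameter at any angle. Clockwise from above raises this end of the plate by 10 mrad per rad. It stays where left, needs about 0.1 N m and starts 1.9 to 3.2 rad too far anticlockwise (this end low). Origin: on its axis, 1 mm over the plate.
- dappen_dish: Small clear glass dappen dish, 31 mm wide, 26 mm high, bystander; origin at the centre of its underside.
- drop_bottle: Small dark dropper bottle with a coloured cap, 26 mm wide, 68 mm high, bystander; origin at the centre of its underside.
- syringe: Thin composite syringe 109 x 24 x 11 mm lying flat, bystander; origin at the centre of its underside.

How it is judged:
On the way, in this order (a step that is already met when the one before it is completed fails the run):
1. the level lies in the marked rectangle on the plate, let go (x of level in the frame of seat between -0.02 and 0.02 m and y of level in the frame of seat between -0.025 and 0.025 m and z of level in the frame of seat between -0.004 and 0.004 m and angle between the y axis of level and the y axis of seat, either way round below 0.15 rad and angle between the z axis of level and the z axis of seat, either way round below 0.03 rad and angle between level's own z axis and vertical below 0.2 rad and linear speed of level below 0.02 m/s and contact force between the fingers and level below 0.1 N), for 0.3 s.
2. the knob has brought the plate level: the bubble rests between the lines (x of level in the frame of seat between -0.02 and 0.02 m and y of level in the frame of seat between -0.025 and 0.025 m and z of level in the frame of seat between -0.004 and 0.004 m and angle between the y axis of level and the y axis of seat, either way round below 0.15 rad and angle between the z axis of level and the z axis of seat, either way round below 0.03 rad and angle between level's own z axis and vertical below 0.2 rad and linear speed of level below 0.02 m/s and value of joint bubble between -0.003 and 0.003 m and angle between seat's own z axis and vertical below 0.011 rad), for 0.3 s.
At the end, for the whole second after the job is handed in: Level flat in the rectangle (within 20 mm across, 25 mm along, 0.15 rad, either way round) and at rest, bubble within 3 mm of the middle, plate within 0.011 rad of level, the fingers pressing on the level with 2 to 25 N, the knob not touched (all of step 2 and contact force between the fingers and level between 2 and 25 N and contact force between each of the arm, the fingers and foot_knob below 0.1 N); the arm keeps its last pose, push and grip.
It fails at once if the dish, the bottle or the syringe is pushed away (over 40 mm) or the bottle or dish upset (distance of any of dappen_dish, drop_bottle, syringe from where it was at the start of the episode above 0.04 m or angle between any of dappen_dish, drop_bottle's own z axis and vertical above 0.7 rad).
It also fails if it takes over 67 s, if anything falls off the work surface, if the arm or the gripper's body presses on something with over 40 N, if the wrist force passes 120 N, or if a joint passes its speed limit or range.

ROBOT

A 6-joint arm with a two-finger parallel gripper is mounted at the origin on a cart in front of the work surface, level with it; the furniture and walls round the work are solid. World frame = base frame: x ahead of the robot, y to its left, z up, the work surface at z = 0. Lengths are in m, angles in rad, forces in N, time in s.
With the tool pointing down it reaches from about 0.425 to 0.95 m from the base axis. Payload 3.5 kg.
Tool frame: the origin (TCP) lies midway between the tips of the shut fingers; the grasp point (between the pads) lies 19 mm behind it; z points along the fingers, y is the direction in which the jaws open and shut (so a half turn about z gives the same grasp; the last joint's range is limited). The gripper opens to 85 mm and grips with 20 to 120 N. Pads are 22 mm wide; open, the fingers measure 114 mm over their backs; the gripper's body (76 mm by 85 mm) begins 54 mm behind the grasp point. The pads swing forward as they close: fully open they stand 13 mm farther back than shut.
Start: joints at [-1.311, 0.286, 1.577, -0, 1.279, -0.15], TCP at [0.269, -0.619, 0.231] pointing down, gripper open.
Joint ranges: [-2.77, 2.77], [-0.9, 2.22], [0.21, 2.48], [-1.53, 4.67], [0.24, 2.81], [-2.84, 2.84]. Speed limits (rad/s): [2.79, 2.79, 3.14, 3.14, 3.14, 3.14].

INTERFACE

Orientations are given as [roll, pitch, yaw] about the fixed x, y, z axes, in that order (R = Rz(yaw) Ry(pitch) Rx(roll)).
In Python, from station import manip, snapshot, models gives the robot as it stands.
- The arm moves only by the tool send_rows, never from a script. Its argument "steps" is a list of rows, each a list of 5 numbers: the finger opening in cm, from 0 to 8.54, then the shift along the tool's x, y, z in cm, then the turn about the tool's z in degrees. In form: [[gripper, dx, dy, dz, turn], ...]. A call has 1 to 12 rows; each row shifts and turns the pose as measured when the row begins, along the tool's axes as they then stand; what a row does not reach is not made up. A row lasts 1/10 s, in which the tool goes at most 50 mm and 8.59 degrees, less where a joint would pass 70% of its speed; a pose out of reach is approached as far as the arm can. A call with a gripper value outside its range is refused whole. The fingers move at their own pace and stop on an object; "squeeze" is the grip in N (left out, the last holds). Time passes only in rows, so rows that do not move let the fingers close. It gives the time, the measured TCP pose, the force and the opening at its end, in the units of the state.
- manip.read_state(): the state, without advancing time (a new reading comes with each control period).
- snapshot(name): name is "scene" or "top"; returns a dict with "color" (480x640x3 uint8, red, green, blue), "z_map" (480x640 float32, m along the optical axis (not along the pixel's ray), 0 where there is no reading), "fx", "fy", "cx", "cy" (pixels), "k1" (the pictures are not rectified: a ray, as slopes to the right and down, at radius r is drawn at 1 + k1 r^2 times it, then the intrinsics apply), "rvec" (rotation vector, rad) and "tvec" (3), from world to camera coordinates, as OpenCV has them. Camera axes: x right, y down, z forward; pixel columns grow to the right and rows downward; lengths in m; the calibration is good to about 2 mm. A picture is of the moment at which its call begins.
- manip.finish_job(): hands the job in, once; it reports no verdict.
Trained networks look in a picture, given as the dict that the camera call returned (one of the last four; its "shot" number tells which), for a name from the list of things; names that differ only in an ending like _2 or _b are one class to them, and where a whole thing is asked for, a point or a joint stands for the part that bears it (a point fixed in the world has none). Each returns a list of dicts, best first, with "conf" (0 to 1); they miss things now and then, are a little off and sometimes report something else, mostly with a low value. They report only what shows in the picture. A call takes as long as a camera call.
- models.spot_in(thing, picture): "point" ([x, y, z] in m, in world coordinates, good to about 4 mm: the middle of the surface that is visible of it).
- models.outline_of(thing, picture): "region" (480x640 bool, what is visible of it).
- models.tip_of(thing, picture): "point" ([x, y, z] in m, in world coordinates, good to about 4 mm: a listed point, or the origin of a listed thing).
The state is a dict: "time": time; "joints": joint angles; "joint_velocities": joint speeds; "tau": joint torques, N m; "eef_pos": TCP position; "ee_rot": TCP orientation; "force": force on the tool from outside, world axes, zero at the start; "wrist_torque": the same for the moment, N m; "gripper_width": finger opening in m.
Only numpy, scipy, OpenCV 4.12 (cv2) and the standard library are available. Lean on these libraries where they do the work, as an engineer would, in place of code of your own. Each camera call takes 0.05 s, during which the arm holds its last target.

## Working session

There is one attempt and no reset: what is moved stays moved. The work goes in short steps, Python scripts to look and compute and a tool call to move; the robot and the scene stay as the last step left them, time stands still between calls to the robot, and variables do not carry over. Pictures are saved under pics/ and viewed, and the job is handed in when it is done.

Besides the shell and the picture viewer there is one more tool, called as name(argument=value, ...) on one line, values as JSON. send_rows: Moves the arm, as the interface text tells. Its arguments: {"type":"object","properties":{"steps":{"type":"array"},"squeeze":{"type":"number"}},"required":["steps"]}

```bash
ls; mkdir -p pics
cat > h.py <<'E'
import numpy as np, cv2
from station import manip, snapshot, models
def save(p,n): cv2.imwrite('pics/'+n, p['color'][:,:,::-1])
def deproj(p,u,v,z=None):
    R,_=cv2.Rodrigues(np.array(p['rvec'],float)); t=np.array(p['tvec'],float)
    x=(u-p['cx'])/p['fx']; y=(v-p['cy'])/p['fy']; a,b=x,y
    for _ in range(20):
        s=1+p['k1']*(a*a+b*b); a,b=x/s,y/s
    if z is None:
        d=p['z_map'][int(round(v)),int(round(u))]; return R.T@(np.array([a,b,1])*d-t)
    o=-R.T@t; r=R.T@np.array([a,b,1]); return o+r*(z-o[2])/r[2]
E
python3 - <<'E'
from h import *
print(manip.read_state())
for n in ('scene','top'):
    p=snapshot(n); save(p,n+'0.png')
    for t in ('level','pad_a_top','pad_b_top','seat','knob_grip','foot_knob','stand','dappen_dish','drop_bottle','syringe'):
        try: a=models.tip_of(t,p)
        except Exception as e: a=[]; print(e)
        try: b=models.spot_in(t,p)
        except Exception as e: b=[]
        print(n,t,[(np.round(q['point'],4).tolist(),round(q['conf'],2)) for q in a[:3]],'|',[(np.round(q['point'],4).tolist(),round(q['conf'],2)) for q in b[:2]])
E
```

```text
pics
{'time': 0.0, 'joints': array([-1.31097133e+00,  2.87215158e-01,  1.57818171e+00, -3.74213563e-06,
        1.27863189e+00, -1.49977198e-01]), 'joint_velocities': array([ 0.00044801,  0.00067627, -0.00033046, -0.00148818, -0.00143155,
       -0.00015777]), 'tau': array([-2.42718088e-04, -4.05981266e+01, -2.92622977e+01, -1.94517902e-04,
        5.89362782e-03,  3.44813820e-06]), 'eef_pos': array([ 0.26880585, -0.61843983,  0.22991165]), 'ee_rot': array([-3.13918336e+00, -3.60451133e-04,  4.09802844e-01]), 'force': array([ 0.30907317, -0.10015979,  0.5715606 ]), 'wrist_torque': array([-0.01570675, -0.01051295,  0.01335151]), 'gripper_width': 0.08561497623849006}
scene level [([0.4551, -0.3148, 0.0031], 0.86)] | [([0.4513, -0.3207, 0.0174], 0.74)]
scene pad_a_top [([0.4876, -0.3558, 0.0322], 0.49)] | []
scene pad_b_top [([0.437, -0.2766, 0.032], 0.45)] | []
scene seat [([0.4582, 0.0561, 0.0455], 0.95), ([0.3302, -0.2335, 0.0045], 0.52)] | [([0.4858, 0.0623, 0.0458], 0.56)]
scene knob_grip [([0.4559, -0.3155, 0.0002], 0.73), ([0.477, 0.1828, 0.0597], 0.61)] | [([0.467, 0.1758, 0.063
[... 707 characters left out ...]
 0.54)] | [([0.4336, -0.2767, 0.0312], 0.64)]
top seat [([0.4771, 0.1837, 0.0464], 0.18)] | [([0.4947, 0.0756, 0.0467], 0.73)]
top knob_grip [([0.4799, 0.1817, 0.0626], 0.62)] | [([0.4787, 0.181, 0.0697], 0.46)]
top foot_knob [([0.4795, 0.1852, 0.0477], 0.67)] | [([0.475, 0.1853, 0.0751], 0.57)]
top stand [([0.5002, 0.0819, 0.0018], 0.57)] | [([0.4907, 0.0767, 0.0457], 0.59)]
top dappen_dish [([0.6502, -0.1688, 0.0013], 0.72)] | [([0.6528, -0.1672, 0.02], 0.51)]
top drop_bottle [([0.325, -0.23, -0.001], 0.4)] | [([0.3273, -0.2249, 0.043], 0.48)]
top syringe [([0.3436, 0.4149, 0.0013], 0.69), ([0.478, 0.1857, 0.0467], 0.4)] | [([0.346, 0.4172, 0.0123], 0.6), ([0.4553, -0.3123, 0.0264], 0.42)]
```

View pics/scene0.png

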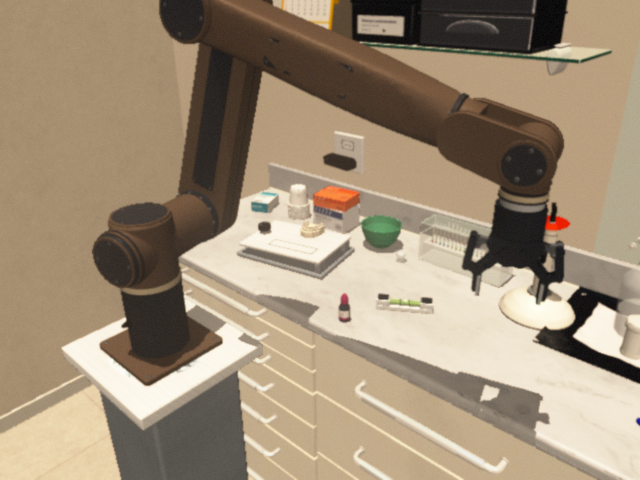

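View pics/top0.png

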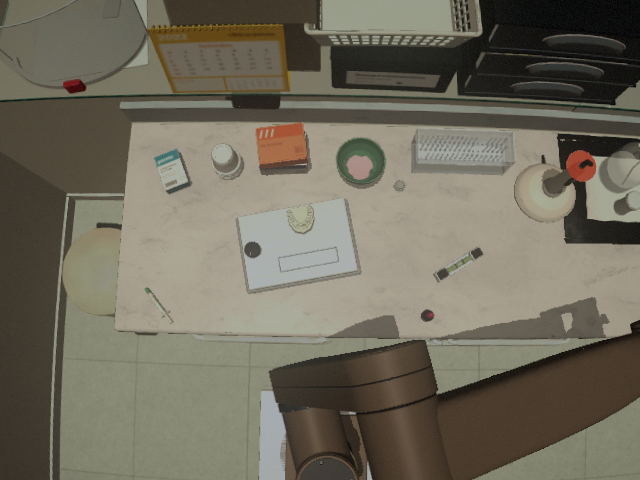

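The scene view shows the level at (405,303), the stand at (297,245) and the bottle at (344,308). The top view shows the level at (458,264), the knob at (252,249), the rectangle at (308,260), the bottle at (427,315) and the syringe at (158,304). Next I'll take sub-pixel geometry from enlarged crops.

Run:
```python
from h import *
p=snapshot('top'); c=p['color'][:,:,::-1]
a=cv2.resize(c[190:300,230:365],None,fx=5.9,fy=5.4,interpolation=cv2.INTER_CUBIC)
a=cv2.resize(c[195:295,230:362],None,fx=6,fy=6,interpolation=cv2.INTER_CUBIC); cv2.imwrite('pics/st.png',a)
a=cv2.resize(c[235:290,420:500],None,fx=10,fy=10,interpolation=cv2.INTER_CUBIC); cv2.imwrite('pics/lv.png',a)
print(p['fx'],p['k1'],p['tvec'])
m=models.outline_of('level',p)[0]['region']; v,u=np.nonzero(m)
pts=np.array([deproj(p,x,y,0.028) for x,y in zip(u,v)]); q=pts[:,:2]; print(q.mean(0),len(q)); r=cv2.minAreaRect(q.astype(np.float32)*1000); print(r)
w,V=np.linalg.eigh(np.cov(q.T)); print(V[:,1],np.degrees(np.arctan2(V[1,1],V[0,1])))
for t in ('pad_a_top','pad_b_top'):
  for o in models.tip_of(t,p): print(t,o)
```

```text
568.0065038683183 -0.186454797363236 [0.00675973 0.49785282 1.30281655]
[ 0.45840043 -0.30968903] 513
((458.46173095703125, -309.67474365234375), (24.807580947875977, 132.22647094726562), 30.570377349853516)
[-0.51071763  0.85974851] 120.71164248529794
pad_a_top {'point': [0.4824, -0.3561, 0.0329], 'conf': 0.57}
pad_b_top {'point': [0.4319, -0.2747, 0.0273], 'conf': 0.54}
```

View pics/st.png

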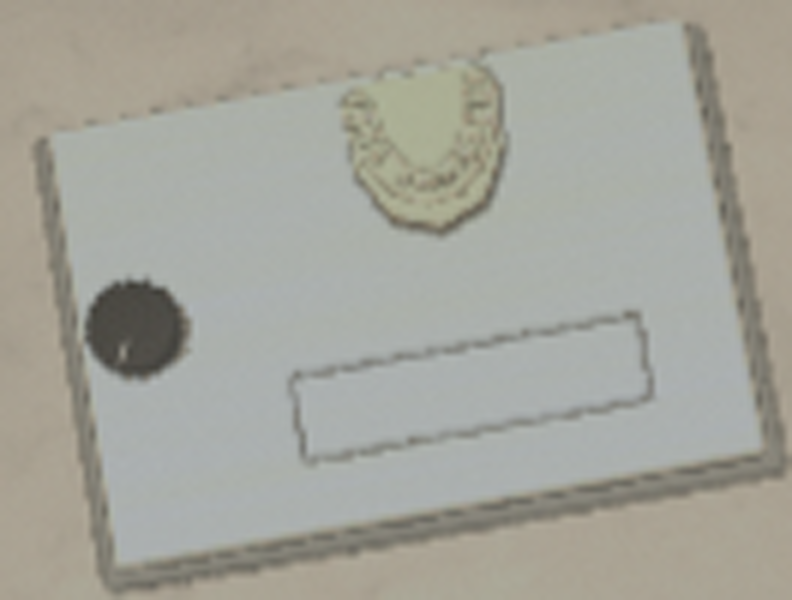

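View pics/lv.png

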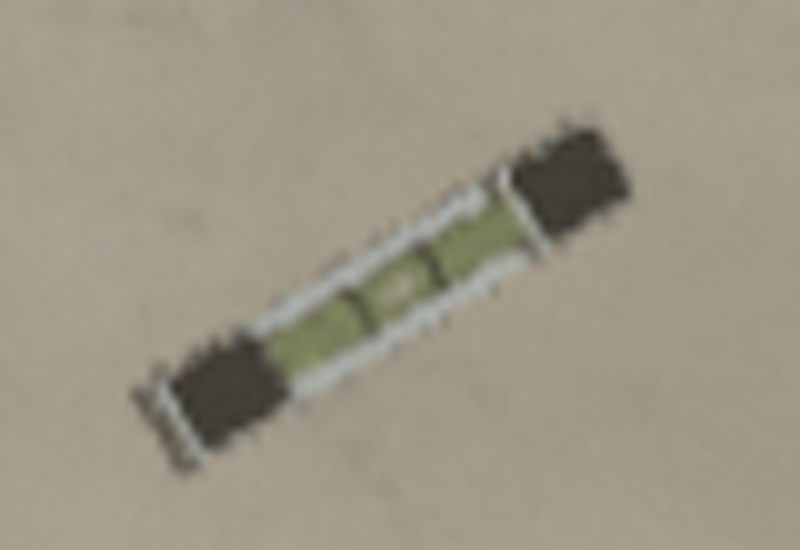

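Run:
```python
from h import *
p=snapshot('top')
def px(a,s,o): return [(a[0]+.5)/s-.5+o[0],(a[1]+.5)/s-.5+o[1]]
C=[px(a,6,(230,195)) for a in [(293,375),(638,313),(652,398),(307,463)]]
W=[deproj(p,*c,0.047) for c in C]; print(np.round(W,4)); print('depth z',[deproj(p,*c)[2].round(4) for c in C])
print('seat',np.mean(W,0), 'lens',[np.linalg.norm(W[i]-W[(i+1)%4]) for i in range(4)])
d=(W[0]+W[3]-W[1]-W[2]); print('dir deg',np.degrees(np.arctan2(d[1],d[0])))
K=px((136,330),6,(230,195)); print('knob',deproj(p,*K,0.070),deproj(p,*K))
a=deproj(p,*px((230,392),10,(420,235)),.031);b=deproj(p,*px((570,182),10,(420,235)),.031)
print('level',(a+b)/2,np.linalg.norm(a-b),np.degrees(np.arctan2(*(a-b)[1::-1])))
# plane fit of plate depth
P=[]
for v in range(200,292,1):
  for u in range(236,356,1):
    q=deproj(p,u,v)
    if .03<q[2]<.058: P.append(q)
P=np.array(P); A=np.c_[P[:,:2]-np.mean(W,0)[:2],np.ones(len(P))]
for _ in range(5):
    s=np.linalg.lstsq(A,P[:,2],rcond=None)[0]; k=abs(A@s-P[:,2])<.004; A=A[k];P=P[k]
print(s,len(P))
# table
T=np.array([deproj(p,u,v) for v in range(280,320,5) for u in range(180,330,10)]); print('table z',np.median(T[:,2]))
```

```text
[[ 0.4642  0.1216  0.047 ]
 [ 0.4916 -0.0137  0.047 ]
 [ 0.4578 -0.0197  0.047 ]
 [ 0.4294  0.1149  0.047 ]]
depth z [np.float64(0.0443), np.float64(0.048), np.float64(0.0558), np.float64(0.044)]
seat [0.46075953 0.05078436 0.047     ] lens [np.float64(0.1379894271372431), np.float64(0.034282435572636556), np.float64(0.13760754689786356), np.float64(0.03537689950561122)]
dir deg 101.66908629969946
knob [0.47709279 0.1813207  0.07      ] [0.47634227 0.18072762 0.0745085 ]
level [ 0.45986815 -0.31276156  0.031     ] 0.09962475991198155 121.76928830621351
[ 0.00552195 -0.02651852  0.04563815] 6195
table z -0.0007748230951154071
```

```bash
cat >> h.py <<'E'
from scipy.spatial.transform import Rotation as Ro
def go(x,y,z,yaw):
    s=manip.read_state(); R=Ro.from_euler('xyz',s['ee_rot']).as_matrix()
    d=R.T@(np.array([x,y,z])-s['eef_pos'])*100
    t=-((yaw-np.degrees(s['ee_rot'][2])+180)%360-180)
    print('pos',s['eef_pos'].round(4),'yaw',np.degrees(s['ee_rot'][2]).round(1),'F',s['force'].round(1),'w',s['gripper_width'].round(4),'t',s['time'],'| tool d cm',d.round(2),'turn',round(t,1),'q6',s['joints'][5].round(2))
E
python3 -c "
from h import *
go(.4595,-.312,.13,121.2)"
```

```text
Traceback (most recent call last):
  File "h.py", line 17, in go
    print('pos',s['eef_pos'].round(4),'yaw',np.degrees(s['ee_rot'][2]).round(1),'F',s['force'].round(1),'w',s['gripper_width'].round(4),'t',s['time'],'| tool d cm',d.round(2),'turn',round(t,1),'q6',s['joints'][5].round(2))
                                                                                                            ^^^^^^^^^^^^^^^^^^^^^^^^
AttributeError: 'float' object has no attribute 'round'
```

```bash
sed -i "s/s\['gripper_width'\].round(4)/round(s['gripper_width'],4)/" h.py
python3 -c "
from h import *
go(.4595,-.312,.13,121.2)"
```

```text
pos [ 0.269  -0.6191  0.2313] yaw 23.5 F [0.3 0.2 0. ] w 0.0858 t 2.35 | tool d cm [ 29.71 -20.57  10.13] turn -97.7 q6 -0.15
```

send_rows(steps=[[8.5,3.3,-2.3,1.1,0],[8.5,3.3,-2.3,1.1,0],[8.5,3.3,-2.3,1.1,0],[8.5,3.3,-2.3,1.1,0],[8.5,3.3,-2.3,1.1,0],[8.5,3.3,-2.3,1.1,0],[8.5,3.3,-2.3,1.1,0],[8.5,3.3,-2.3,1.1,0],[8.5,3.3,-2.2,1.1,0]])

```text
time: 3.25
eef_pos: [0.4644, -0.3088, 0.1314]
ee_rot: [3.13, -0.0, 0.399]
force: [0.5, 0.0, 0.6]
gripper_width: 0.0853
```

send_rows(steps=[[6,0,0,0,-8.5],[6,0,0,0,-8.5],[6,0,0,0,-8.5],[6,0,0,0,-8.5],[6,0,0,0,-8.5],[6,0,0,0,-8.5],[6,0,0,0,-8.5],[6,0,0,0,-8.5],[6,0,0,0,-8.5],[6,0,0,0,-8.5],[6,0,0,0,-8.5],[6,0,0,0,0]])

```text
time: 4.45
eef_pos: [0.4672, -0.3016, 0.1304]
ee_rot: [-3.141, 0.009, 2.054]
force: [-0.6, -1.0, 0.8]
gripper_width: 0.0598
```

```bash
python3 -c "
from h import *
go(.4595,-.312,.005,121.2)
p=snapshot('top'); save(p,'t1.png')"
```

```text
pos [ 0.4672 -0.3016  0.1304] yaw 117.7 F [-0.6 -1.   0.8] w 0.0598 t 4.45 | tool d cm [-0.45 -1.16 12.54] turn -3.5 q6 -1.24
```

send_rows(steps=[[5,-0.45,-1.15,2,-3.5],[5,0,0,3,0],[5,0,0,2,0],[5,0,0,0,0]])

```text
time: 4.9
eef_pos: [0.4608, -0.3133, 0.0608]
ee_rot: [3.141, 0.015, 2.103]
force: [-0.4, 0.5, 0.0]
gripper_width: 0.0499
```

```bash
python3 -c "
from h import *
go(.4595,-.312,.005,121.2)"
```

```text
pos [ 0.4608 -0.3133  0.0608] yaw 120.5 F [-0.4  0.5  0. ] w 0.0499 t 4.9 | tool d cm [ 0.26 -0.05  5.58] turn -0.7 q6 -1.31
```

send_rows(steps=[[5,0.15,-0.05,2,-0.7],[5,0,0,2,0],[5,0,0,1.0,0],[5,0,0,0.4,0],[5,0,0,0,0]])

```text
time: 5.4
eef_pos: [0.4629, -0.3154, 0.0101]
ee_rot: [3.139, 0.022, 2.107]
force: [-0.2, 0.8, -0.1]
gripper_width: 0.0496
```

```bash
python3 -c "
from h import *
go(.4595,-.312,.005,121.2)
p=snapshot('scene');c=p['color'][230:360,320:480,::-1];cv2.imwrite('pics/s2.png',cv2.resize(c,None,fx=4.5,fy=4.5,interpolation=cv2.INTER_CUBIC))"
```

```text
pos [ 0.4629 -0.3154  0.0101] yaw 120.7 F [-0.2  0.8 -0.1] w 0.0496 t 5.4 | tool d cm [ 0.48 -0.12  0.5 ] turn -0.5 q6 -1.31
```

View pics/s2.png

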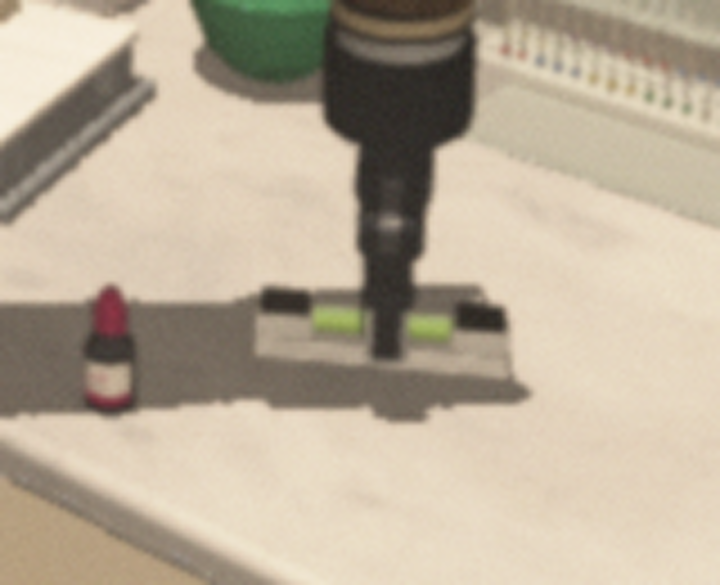

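The fingers straddle the bar near its middle, at about (388,330) in the crop. I'll centre them, lower and grip.

send_rows(steps=[[5,0.4,-0.1,0.3,0],[5,0,0,0.2,0],[5,0,0,0,0],[1.5,0,0,0,0],[1.5,0,0,0,0],[1.5,0,0,0,0],[1.5,0,0,0,0],[1.5,0,0,0,0]], squeeze=40)

```text
time: 6.25
eef_pos: [0.4616, -0.3142, 0.0086]
ee_rot: [3.138, 0.028, 2.107]
force: [-0.5, 0.1, 0.4]
gripper_width: 0.0221
```

send_rows(steps=[[1.5,0,0,0,0],[1.5,0,0,-1,0],[1.5,0,0,-2,0],[1.5,0,0,-3,0],[1.5,0,0,-3,0],[1.5,0,0,-2,0],[1.5,0,0,0,0]])

```text
time: 6.95
eef_pos: [0.4575, -0.3091, 0.1206]
ee_rot: [3.139, 0.019, 2.107]
force: [-0.4, 0.1, -3.0]
gripper_width: 0.022
```

```bash
python3 -c "
from h import *
go(.4602,.051,.12,101.3)
p=snapshot('scene');c=p['color'][200:330,320:480,::-1];cv2.imwrite('pics/s3.png',cv2.resize(c,None,fx=4.5,fy=4.5,interpolation=cv2.INTER_CUBIC))"
```

```text
pos [ 0.4575 -0.3091  0.1206] yaw 120.7 F [-0.4  0.1 -3. ] w 0.022 t 6.95 | tool d cm [30.81 18.63 -0.49] turn 19.4 q6 -1.31
```

View pics/s3.png

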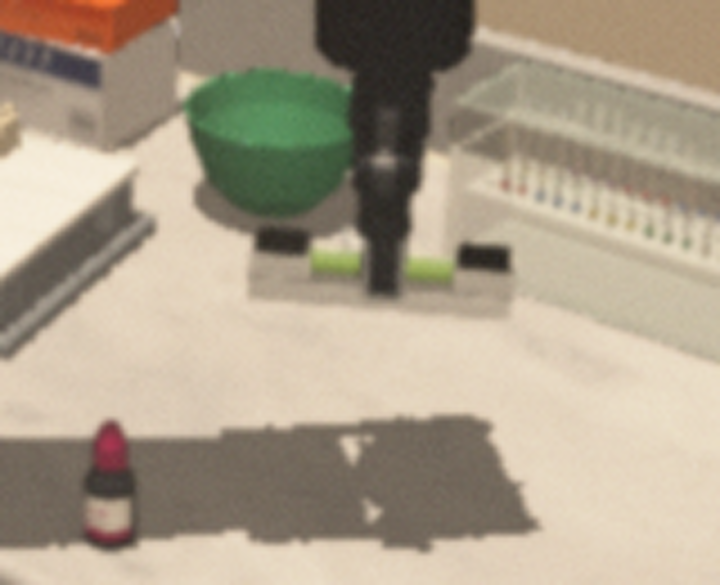

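send_rows(steps=[[1.5,2,1.2,0,0],[1.5,2.9,1.8,0,0],[1.5,2.9,1.8,0,0],[1.5,2.9,1.8,0,0],[1.5,2.9,1.8,0,0],[1.5,2.9,1.8,0,0],[1.5,2.9,1.8,0,0],[1.5,2.9,1.8,0,0],[1.5,2.9,1.8,0,0],[1.5,2.9,1.6,0,0],[1.5,0,0,0,0]])

```text
time: 8.1
eef_pos: [0.4489, 0.0368, 0.0969]
ee_rot: [-3.125, -0.009, 2.101]
force: [-0.2, -0.2, -2.1]
gripper_width: 0.0218
```

send_rows(steps=[[1.5,0,0,0,6],[1.5,0,0,0,6],[1.5,0,0,0,6],[1.5,0,0,0,0]])

```text
time: 8.5
eef_pos: [0.4441, 0.0374, 0.0906]
ee_rot: [-3.112, -0.006, 1.779]
force: [-0.6, 0.0, -2.4]
gripper_width: 0.0224
```

```bash
python3 -c "
from h import *
go(.4602,.051,.08,101.3); print(manip.read_state()['ee_rot'])"
```

```text
pos [0.4441 0.0374 0.0906] yaw 101.9 F [-0.6  0.  -2.4] w 0.0224 t 8.5 | tool d cm [1.   1.88 1.01] turn 0.6 q6 -0.35
[-3.11201932 -0.00566101  1.77863483]
```

send_rows(steps=[[1.5,0.5,0.9,0,0.6],[1.5,0.5,0.9,0,0],[1.5,0,0,0,0]])

```text
time: 8.8
eef_pos: [0.46, 0.0509, 0.0882]
ee_rot: [-3.109, -0.006, 1.77]
force: [0.4, 0.3, -2.2]
gripper_width: 0.0221
```

```bash
python3 -c "
from h import *
go(.4602,.051,.058,101.3); print(manip.read_state()['ee_rot'])
p=snapshot('top')
c=p['color'][195:295,230:362,::-1]; cv2.imwrite('pics/t4.png',cv2.resize(c,None,fx=6,fy=6,interpolation=cv2.INTER_CUBIC))"
```

```text
pos [0.46   0.0509 0.0882] yaw 101.4 F [ 0.4  0.3 -2.2] w 0.0221 t 8.8 | tool d cm [-0.02  0.11  3.02] turn 0.1 q6 -0.3
[-3.10945956 -0.00626198  1.77004097]
```

View pics/t4.png

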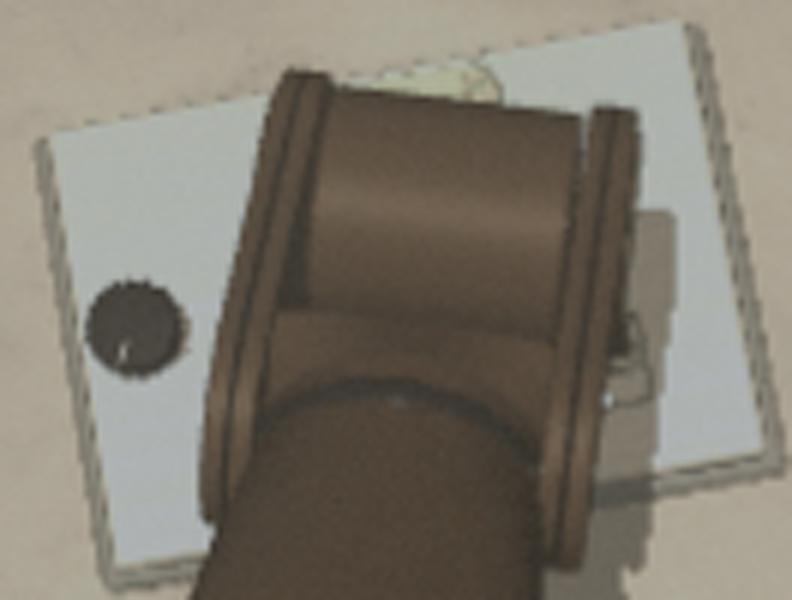

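The arm hides the level in this view, but I can see the right end of the rectangle at (640,380) and one level end near (612,395). Next I lower it.

send_rows(steps=[[1.5,0,0.1,1.0,0],[1.5,0,0,0.8,0],[1.5,0,0,0.3,0],[1.5,0,0,0,0]])

```text
time: 9.25
eef_pos: [0.4593, 0.0511, 0.0646]
ee_rot: [-3.107, -0.006, 1.772]
force: [0.6, -0.1, -2.4]
gripper_width: 0.0223
```

```bash
python3 -c "
from h import *
go(.4602,.051,.0575,101.3); print(manip.read_state()['ee_rot'])"
```

```text
pos [0.4593 0.0511 0.0646] yaw 101.5 F [ 0.6 -0.1 -2.4] w 0.0223 t 9.25 | tool d cm [-0.03  0.11  0.71] turn 0.2 q6 -0.3
[-3.10716804 -0.00647385  1.77172145]
```

send_rows(steps=[[1.5,0,0.1,0.3,0],[1.5,0,0,0.2,0],[1.5,0,0,0.1,0],[1.5,0,0,0,0]])

```text
time: 9.65
eef_pos: [0.4602, 0.0511, 0.0583]
ee_rot: [-3.107, -0.007, 1.771]
force: [0.4, 0.8, -1.2]
gripper_width: 0.0224
```

```bash
python3 -c "
from h import *
go(.4602,.051,.0575,101.3)"
```

```text
pos [0.4602 0.0511 0.0583] yaw 101.5 F [ 0.4  0.8 -1.2] w 0.0224 t 9.65 | tool d cm [-0.01 -0.    0.08] turn 0.2 q6 -0.3
```

send_rows(steps=[[1.5,0,0,0.1,0],[1.5,0,0,0,0],[2.6,0,0,0,0],[2.8,0,0,0,0],[4,0,0,0,0],[4.5,0,0,0,0],[4.5,0,0,0,0],[4.5,0,0,0,0],[4.5,0,0,0,0],[4.5,0,0,0,0]])

```text
time: 10.65
eef_pos: [0.4627, 0.0508, 0.0597]
ee_rot: [-3.113, -0.005, 1.772]
force: [0.6, 0.5, -0.4]
gripper_width: 0.0451
```

send_rows(steps=[[4.5,0,0,-1,0],[4.5,0,0,-2,0],[4.5,0,0,-3,0],[4.5,0,0,-3,0],[4.5,0,0,-2,0],[4.5,3,0,0,0],[4.5,4,0,0,0],[4.5,3.5,0,0,0],[4.5,0,0,0,0]])

```text
time: 11.55
eef_pos: [0.4461, 0.1565, 0.1819]
ee_rot: [-3.12, -0.005, 1.767]
force: [-0.2, 0.0, -0.4]
gripper_width: 0.0448
```

```bash
python3 -c "
from h import *
go(.4785,.182,.13,180); print(manip.read_state()['ee_rot'])
for n in ('top','scene'):
  p=snapshot(n); 
  c=p['color'][195:295,230:362,::-1] if n=='top' else p['color'][200:290,220:370,::-1]; cv2.imwrite('pics/5%s.png'%n,cv2.resize(c,None,fx=5.3,fy=5.3,interpolation=cv2.INTER_CUBIC))"
```

```text
pos [0.4461 0.1565 0.1819] yaw 101.3 F [-0.2  0.  -0.4] w 0.0448 t 11.55 | tool d cm [1.85 3.79 5.12] turn -78.7 q6 -0.08
[-3.1197599  -0.00462755  1.76728662]
```

View pics/5top.png

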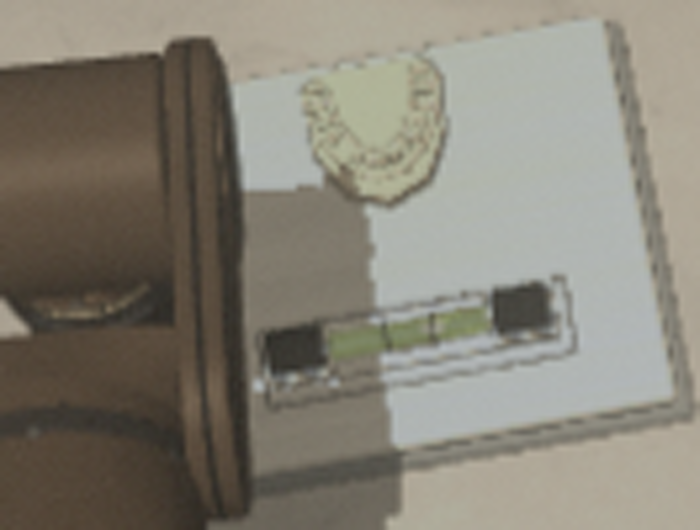

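View pics/5scene.png

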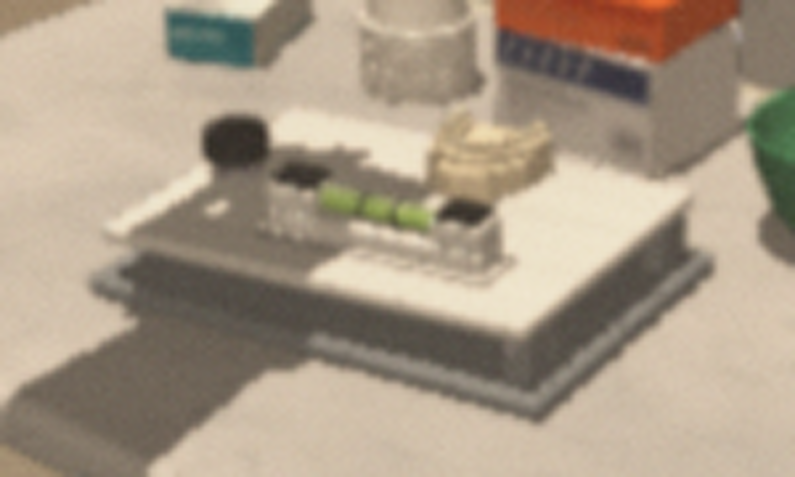

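Run:
```python
from h import *
p=snapshot('top')
px=lambda a:[(a[0]+.5)/5.3-.5+230,(a[1]+.5)/5.3-.5+195]
a=deproj(p,*px((296,349)),.0745);b=deproj(p,*px((522,306)),.079)
c=(a+b)/2; d=np.array([np.cos(np.radians(101.3)),np.sin(np.radians(101.3))])
s=np.array([.4602,.051]); e=c[:2]-s
print(c,np.linalg.norm(a-b),np.degrees(np.arctan2(*(a-b)[1::-1])),'y',e@d,'x',e@np.array([d[1],-d[0]]))
print(models.tip_of('level',p), models.tip_of('pad_a_top',p),models.tip_of('pad_b_top',p),models.tip_of('seat',p))
```

```text
[0.46252143 0.0537437  0.07675   ] 0.10016630630918215 101.61326974136071 y 0.0022356399989821177 x 0.0028140428190989875
[{'point': [0.4581, 0.0523, 0.0462], 'conf': 0.71}, {'point': [0.4968, 0.0824, 0.0028], 'conf': 0.21}] [{'point': [0.4677, 0.0043, 0.0777], 'conf': 0.39}] [{'point': [0.4487, 0.1055, 0.0738], 'conf': 0.5}] [{'point': [0.4602, 0.0509, 0.0472], 'conf': 0.91}]
```

send_rows(steps=[[6.5,1.0,1.3,0,0],[6.5,0.9,1.3,0,0],[6.5,0,1.2,0,0],[6.5,0,0,0,-8.5],[6.5,0,0,0,-8.5],[6.5,0,0,0,-8.5],[6.5,0,0,0,-8.5],[6.5,0,0,0,-8.5],[6.5,0,0,0,-8.5],[6.5,0,0,0,-8.5],[6.5,0,0,0,-8.5]])

```text
time: 13.0
eef_pos: [0.4865, 0.1696, 0.1776]
ee_rot: [-3.133, -0.027, 2.96]
force: [-0.2, -0.2, -0.3]
gripper_width: 0.0652
```

```bash
python3 -c "
from h import *
go(.4785,.182,.11,190); print(manip.read_state()['ee_rot'])"
```

```text
pos [0.4865 0.1696 0.1776] yaw 169.6 F [-0.2 -0.2 -0.3] w 0.0652 t 13.0 | tool d cm [0.83 1.13 6.78] turn -20.4 q6 -1.25
[-3.13251042 -0.02709061  2.96013768]
```

send_rows(steps=[[6.5,0.8,1.1,1,-7],[6.5,0,0,2,-7],[6.5,0,0,2,-6],[6.5,0,0,0,0]])

```text
time: 13.4
eef_pos: [0.4819, 0.1786, 0.1269]
ee_rot: [3.142, -0.027, -2.963]
force: [-0.6, -0.4, -0.3]
gripper_width: 0.065
```

```bash
python3 -c "
from h import *
go(.4785,.182,.05,190); print(manip.read_state()['ee_rot'])"
```

```text
pos [0.4819 0.1786 0.1269] yaw -169.7 F [-0.6 -0.4 -0.3] w 0.065 t 13.4 | tool d cm [0.07 0.39 7.7 ] turn 0.3 q6 -1.59
[ 3.14153155 -0.02713315 -2.96254282]
```

send_rows(steps=[[6.5,0.1,0.4,2,0],[6.5,0,0,2,0],[6.5,0,0,1.0,0],[6.5,0,0,0,0]])

```text
time: 13.8
eef_pos: [0.4827, 0.1803, 0.0786]
ee_rot: [-3.141, -0.023, -2.974]
force: [0.0, 0.2, 0.0]
gripper_width: 0.0652
```

```bash
python3 -c "
from h import *
go(.4785,.182,.05,190); print(manip.read_state()['ee_rot'])
p=snapshot('scene'); 
c=p['color'][170:290,220:370,::-1]; cv2.imwrite('pics/6.png',cv2.resize(c,None,fx=5,fy=5,interpolation=cv2.INTER_CUBIC))"
```

```text
pos [0.4827 0.1803 0.0786] yaw -170.4 F [0.  0.2 0. ] w 0.0652 t 13.8 | tool d cm [0.32 0.24 2.87] turn -0.4 q6 -1.58
[-3.14075471 -0.02305085 -2.974173  ]
```

View pics/6.png

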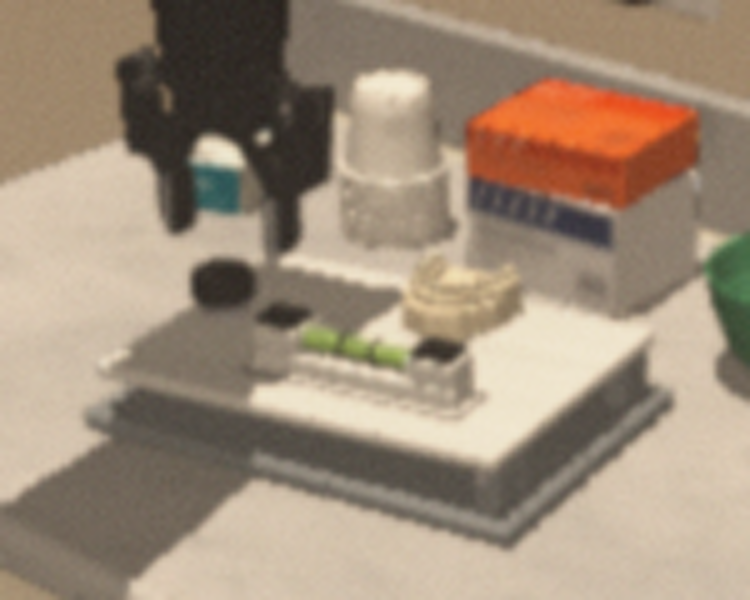

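The fingers straddle the knob: the tips are at (180,230) and (285,245), and the knob is at (222,283). I'll centre and descend.

send_rows(steps=[[6.5,0.3,0.2,0,0],[6.5,0,0,1.0,0],[6.5,0,0,1.0,0],[6.5,0,0,0.3,0],[6.5,0,0,0,0]])

```text
time: 14.35
eef_pos: [0.4819, 0.1821, 0.0583]
ee_rot: [-3.141, -0.015, -2.976]
force: [1.2, 0.0, 0.2]
gripper_width: 0.0646
```

```bash
python3 -c "
from h import *
go(.4785,.182,.05,190)"
```

```text
pos [0.4819 0.1821 0.0583] yaw -170.5 F [1.2 0.  0.2] w 0.0646 t 14.35 | tool d cm [0.32 0.04 0.84] turn -0.5 q6 -1.57
```

send_rows(steps=[[6.5,0.3,0,0.4,0],[6.5,0.1,0,0.3,0],[6.5,0,0,0,0],[3,0,0,0,0],[3,0,0,0,0],[3,0,0,0,0],[3,0,0,0,0],[3,0,0,0,0],[3,0,0,0,0]], squeeze=35)

```text
time: 15.25
eef_pos: [0.4772, 0.1828, 0.0513]
ee_rot: [3.14, -0.015, -2.976]
force: [-0.4, 1.7, -0.1]
gripper_width: 0.0347
```

```bash
python3 -c "
from h import *
go(.4785,.182,.05,190)
print(manip.read_state()['wrist_torque'])"
```

```text
pos [0.4772 0.1828 0.0513] yaw -170.5 F [-0.4  1.7 -0.1] w 0.0347 t 15.25 | tool d cm [-0.12 -0.1   0.13] turn -0.5 q6 -1.57
[ 0.19324795  0.0730629  -0.01134803]
```

send_rows(steps=[[3,0,0,-0.02,6],[3,0,0,-0.02,6],[3,0,0,-0.03,6],[3,0,0,-0.03,6],[3,0,0,-0.03,6],[3,0,0,0,0]])

```text
time: 15.85
eef_pos: [0.4773, 0.1829, 0.0526]
ee_rot: [-3.136, -0.014, 2.764]
force: [-1.3, 0.2, 0.4]
gripper_width: 0.0348
```

```bash
python3 -c "
from h import *
go(.4785,.182,.05,190)
print(manip.read_state()['wrist_torque'])"
```

```text
pos [0.4773 0.1829 0.0526] yaw 158.4 F [-1.3  0.2  0.4] w 0.0348 t 15.85 | tool d cm [-0.15 -0.04  0.25] turn -31.6 q6 -1.03
[ 0.35968402  0.06131095 -0.08881044]
```

send_rows(steps=[[3,0,0,-0.02,7],[3,0,0,-0.03,7],[3,0,0,-0.03,7],[3,0,0,-0.03,7],[3,0,0,-0.03,7],[3,0,0,-0.03,7],[3,0,0,-0.03,7],[3,0,0,-0.03,7],[3,0,0,-0.03,7],[3,0,0,-0.03,7],[3,0,0,-0.03,7],[3,0,0,0,0]])

```text
time: 17.05
eef_pos: [0.4779, 0.1823, 0.0556]
ee_rot: [-3.135, 0.001, 1.402]
force: [-2.0, 0.7, 1.8]
gripper_width: 0.0348
```

```bash
python3 -c "
from h import *
go(.4785,.182,.05,190)
print(manip.read_state()['wrist_torque'],manip.read_state()['ee_rot'])
for n in ('top','scene'):
  p=snapshot(n); 
  c=p['color'][235:280,270:350,::-1] if n=='top' else p['color'][220:270,260:330,::-1]; cv2.imwrite('pics/7%s.png'%n,cv2.resize(c,None,fx=10,fy=10,interpolation=cv2.INTER_CUBIC))"
```

```text
pos [0.4779 0.1823 0.0556] yaw 80.3 F [-2.   0.7  1.8] w 0.0348 t 17.05 | tool d cm [-0.02  0.07  0.56] turn -109.7 q6 0.33
[ 0.12062939 -0.35902106 -0.05344896] [-3.13494637e+00  1.02933829e-03  1.40199118e+00]
```

View pics/7top.png

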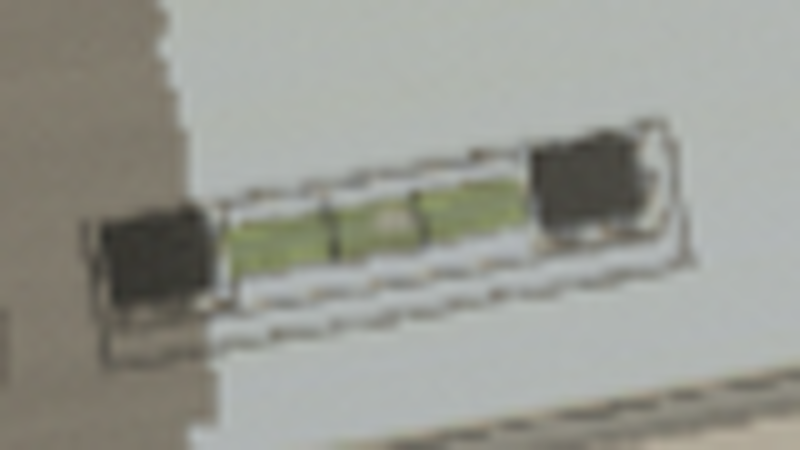

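View pics/7scene.png

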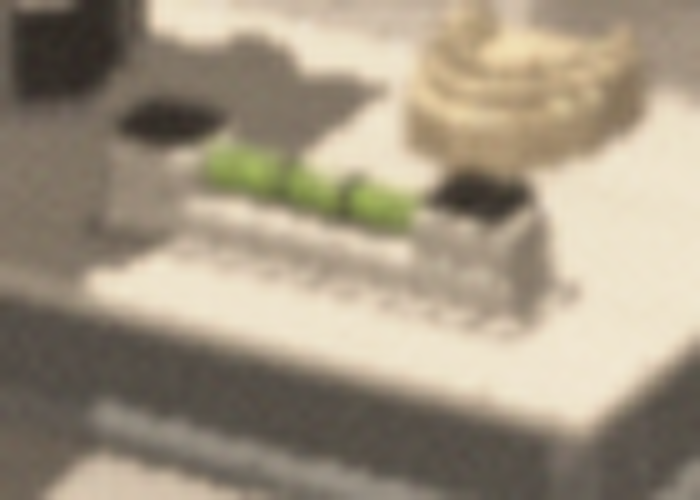

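The bubble is at (393,215) in the top crop, 3.4 mm to the hinge side of the line midpoint at (378,225). That agrees with roughly 2.7 rad in total, so I need about 0.8 rad more.

send_rows(steps=[[3,0,0,-0.02,7],[3,0,0,-0.03,7],[3,0,0,-0.03,7],[3,0,0,-0.03,7],[3,0,0,-0.03,7],[3,0,0,-0.03,7],[3,0,0,0,0],[3,0,0,0,0],[3,0,0,0,0],[3,0,0,0,0]])

```text
time: 18.15
eef_pos: [0.4778, 0.1819, 0.0572]
ee_rot: [-3.141, 0.008, 0.68]
force: [-1.8, 2.0, 0.0]
gripper_width: 0.0348
```

send_rows(steps=[[3,0,0,0,0],[3,0,0,0,0],[3,0,0,0,0],[3,0,0,0,0],[3,0,0,0,0],[3,0,0,0,0],[3,0,0,0,0],[3,0,0,0,0],[3,0,0,0,0]])

```text
time: 19.05
eef_pos: [0.4778, 0.1819, 0.0572]
ee_rot: [-3.141, 0.008, 0.683]
force: [-2.8, 2.2, 0.1]
gripper_width: 0.0347
```

```bash
python3 -c "
from h import *
go(.4785,.182,.05,190)
p=snapshot('top'); 
c=p['color'][235:280,270:350,::-1]; cv2.imwrite('pics/8top.png',cv2.resize(c,None,fx=10,fy=10,interpolation=cv2.INTER_CUBIC))"
```

```text
pos [0.4778 0.1819 0.0572] yaw 39.1 F [-2.8  2.2  0.1] w 0.0347 t 19.05 | tool d cm [0.07 0.04 0.72] turn -150.9 q6 1.06
```

View pics/8top.png

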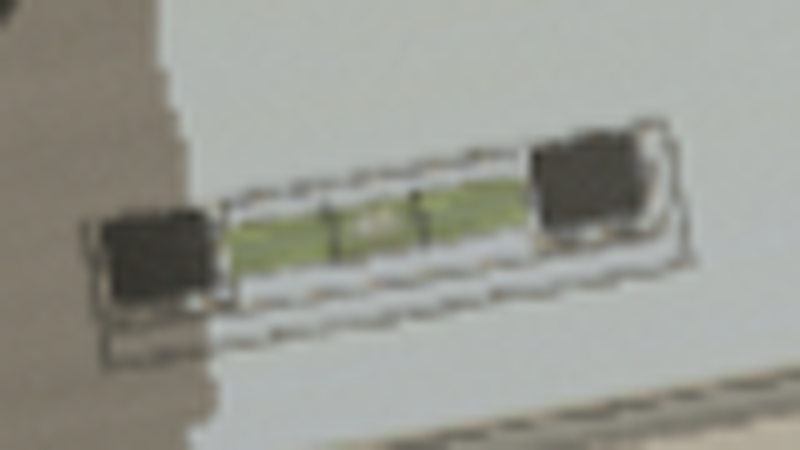

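```bash
cat >> h.py <<'E'
def bubble(n=4):
    acc=0
    for _ in range(n):
        p=snapshot('top'); acc=acc+p['color'].astype(float)
    im=(acc/n)
    # axis from pad centres px
    a=np.array([270+15.9,235+25.6]);b=np.array([270+58.5,235+18.0])
    s=np.linspace(0.25,0.75,201); L=np.linalg.norm(b-a); nrm=np.array([-(b-a)[1],(b-a)[0]])/L
    pr=0
    for o in np.linspace(-1.5,1.5,7):
        q=a+s[:,None]*(b-a)+o*nrm
        pr=pr+cv2.remap(im.astype(np.float32),q[None,:,0].astype(np.float32),q[None,:,1].astype(np.float32),cv2.INTER_CUBIC)[0]/7
    return s,pr
E
python3 - <<'E'
from h import *
s,pr=bubble()
mm=(s-.5)*100
for i in range(0,201,4): print(round(mm[i],1),pr[i].round(0))
E
```

```text
-25.0 [126. 134.  98.]
-24.0 [125. 133.  98.]
-23.0 [125. 133.  98.]
-22.0 [126. 135.  98.]
-21.0 [127. 137.  99.]
-20.0 [128. 137. 100.]
-19.0 [128. 136. 100.]
-18.0 [127. 136. 100.]
-17.0 [127. 136. 100.]
-16.0 [127. 136. 100.]
-15.0 [126. 135.  99.]
-14.0 [123. 132.  97.]
-13.0 [118. 126.  94.]
-12.0 [111. 117.  89.]
-11.0 [103. 108.  84.]
-10.0 [101. 106.  83.]
-9.0 [109. 115.  88.]
-8.0 [119. 127.  95.]
-7.0 [127. 134. 102.]
-6.0 [130. 136. 106.]
-5.0 [135. 139. 113.]
-4.0 [141. 145. 121.]
-3.0 [146. 148. 127.]
-2.0 [147. 148. 127.]
-1.0 [145. 145. 122.]
0.0 [143. 144. 119.]
1.0 [145. 146. 121.]
2.0 [146. 148. 122.]
3.0 [144. 147. 121.]
4.0 [139. 142. 115.]
5.0 [133. 138. 108.]
6.0 [127. 134. 102.]
7.0 [120. 128.  96.]
8.0 [113. 119.  91.]
9.0 [105. 110.  85.]
10.0 [103. 108.  83.]
11.0 [109. 115.  87.]
12.0 [120. 128.  94.]
13.0 [128. 137.  99.]
14.0 [131. 141. 102.]
15.0 [131. 141. 102.]
16.0 [131. 140. 102.]
17.0 [130. 139. 102.]
18.0 [128. 137. 101.]
19.0 [127. 136. 100.]
20.0 [127. 136. 101.]
21.0 [127. 136. 101.]
22.0 [127. 135. 100.]
23.0 [127. 135. 100.]
24.0 [127. 135. 100.]
25.0 [127. 136. 100.]
```

The bubble sits at the line midpoint to within about 0.3 mm, so I let go of the knob.

send_rows(steps=[[4,0,0,0,0],[5.5,0,0,0,0],[6.5,0,0,0,0],[6.5,0,0,0,0],[6.5,0,0,0,0],[6.5,0,0,-1,0],[6.5,0,0,-2,0],[6.5,0,0,-3,0],[6.5,0,0,-3,0],[6.5,0,0,-1,0],[5,0,0,0,0]])

```text
time: 20.4
eef_pos: [0.479, 0.1812, 0.1628]
ee_rot: [-3.141, 0.008, 0.682]
force: [0.8, 0.7, -1.3]
gripper_width: 0.0518
```

send_rows(steps=[[3,0,0,0,-8],[2,0,0,0,-8],[1,0,0,0,-8],[0,0,0,0,-8],[0,0,0,0,-8],[0,0,0,0,-8],[0,0,0,0,-8],[0,0,0,0,-6],[0,0,0,0,0]], squeeze=20)

```text
time: 21.3
eef_pos: [0.4717, 0.1797, 0.1493]
ee_rot: [-3.114, 0.002, 1.808]
force: [0.1, -0.1, 0.2]
gripper_width: 0.0
```

Run:
```python
from h import *
s,pr=bubble(); mm=(s-.5)*100; b=pr[:,2]
k=(b>112); print('bubble span',mm[k].min(),mm[k].max(),'lines',mm[:100][b[:100].argmin()],mm[100:][b[100:].argmin()])
p=snapshot('top'); c=p['color'][235:280,270:350,::-1]; cv2.imwrite('pics/9top.png',cv2.resize(c,None,fx=10,fy=10,interpolation=cv2.INTER_CUBIC))
print(models.tip_of('pad_a_top',p),models.tip_of('pad_b_top',p),models.spot_in('pad_a_top',p))
print(manip.read_state()['ee_rot'])
go(.471,.004,.10,101.3)
```

```text
bubble span -4.999999999999999 4.499999999999993 lines -10.499999999999998 10.000000000000009
[{'point': [0.47, 0.0039, 0.0791], 'conf': 0.65}] [{'point': [0.453, 0.0966, 0.0793], 'conf': 0.4}] []
[-3.11678633e+00  2.10513115e-03  1.80768234e+00]
pos [0.4728 0.1799 0.1511] yaw 103.6 F [-0.9  0.2  0.7] w -0.0004 t 21.7 | tool d cm [-17.04  -4.17   5.25] turn 2.3 q6 -0.07
```

View pics/9top.png

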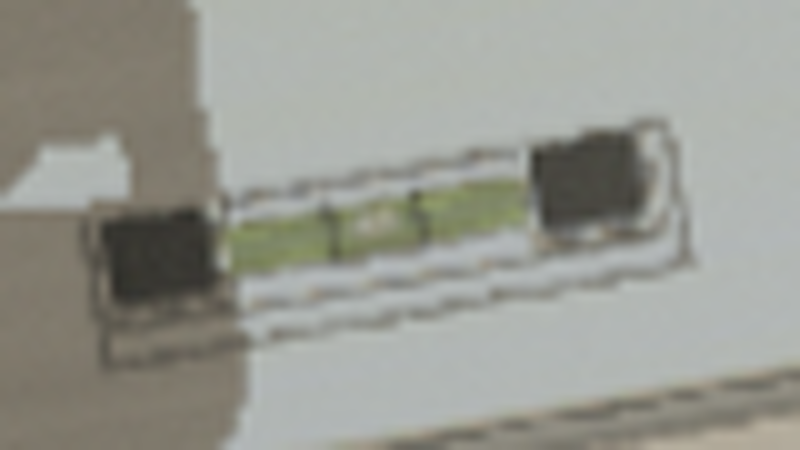

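The bubble is still centred at (376,219) with the knob free. The pad at the hinge end is at (585,180), which gives world (0.471, 0.004, 0.080), so I move there.

send_rows(steps=[[0,-2,-0.5,0,2],[0,-2.5,-0.6,0,0],[0,-2.5,-0.6,0,0],[0,-2.5,-0.6,0,0],[0,-2.5,-0.6,0,0],[0,-2.5,-0.6,0,0],[0,-2,-0.5,0,0],[0,0,0,0,0]])

```text
time: 22.5
eef_pos: [0.4683, 0.0049, 0.1546]
ee_rot: [-3.122, 0.004, 1.771]
force: [-0.3, 0.9, -0.6]
gripper_width: -0.0001
```

```bash
python3 -c "
from h import *
go(.471,.004,.10,101.3); print(manip.read_state()['ee_rot'])"
```

```text
pos [0.4683 0.0049 0.1546] yaw 101.5 F [-0.3  0.9 -0.6] w -0.0001 t 22.5 | tool d cm [-0.11  0.36  5.45] turn 0.2 q6 -0.39
[-3.12209241  0.00448991  1.77074451]
```

send_rows(steps=[[0,-0.1,0.35,2,0],[0,0,0,2,0],[0,0,0,1.0,0],[0,0,0,0,0]])

```text
time: 22.9
eef_pos: [0.4726, 0.0052, 0.1049]
ee_rot: [-3.127, 0.005, 1.768]
force: [0.5, 0.2, -0.3]
gripper_width: -0.0002
```

```bash
python3 -c "
from h import *
go(.471,.004,.083,101.3)
p=snapshot('scene'); c=p['color'][190:290,240:370,::-1]; cv2.imwrite('pics/10.png',cv2.resize(c,None,fx=6,fy=6,interpolation=cv2.INTER_CUBIC))"
```

```text
pos [0.4726 0.0052 0.1049] yaw 101.3 F [ 0.5  0.2 -0.3] w -0.0002 t 22.9 | tool d cm [-0.07 -0.15  2.19] turn 0.0 q6 -0.39
```

View pics/10.png

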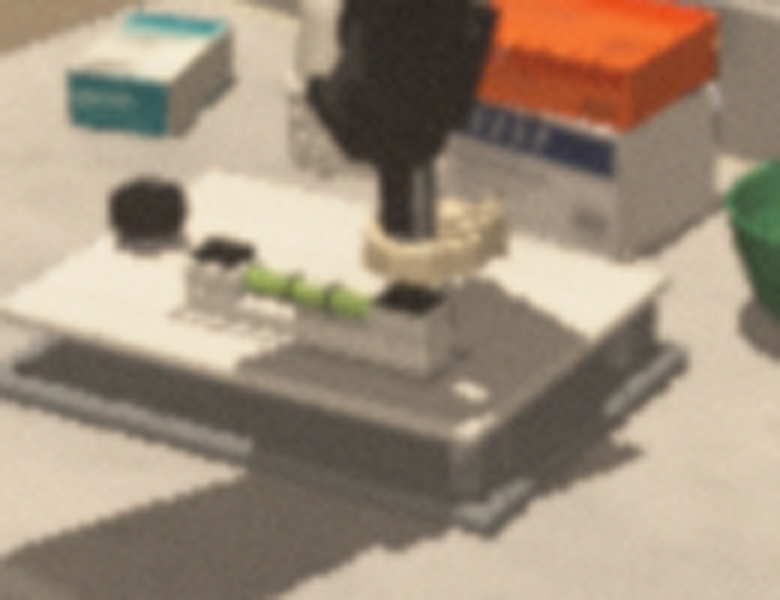

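The shut fingertips at (408,235) are directly above the pad at (408,297). Now I descend gently.

send_rows(steps=[[0,-0.05,-0.1,0.8,0],[0,0,0,0.6,0],[0,0,0,0.3,0],[0,0,0,0.2,0],[0,0,0,0,0]])

```text
time: 23.45
eef_pos: [0.4736, 0.0048, 0.0875]
ee_rot: [-3.132, 0.007, 1.769]
force: [-0.3, -0.5, -0.1]
gripper_width: -0.0001
```

```bash
python3 -c "
from h import *
go(.471,.004,.080,101.3)"
```

```text
pos [0.4736 0.0048 0.0875] yaw 101.4 F [-0.3 -0.5 -0.1] w -0.0001 t 23.45 | tool d cm [-0.02 -0.26  0.75] turn 0.1 q6 -0.39
```

send_rows(steps=[[0,-0.05,-0.25,0.2,0],[0,0,0,0.2,0],[0,0,0,0.15,0],[0,0,0,0.1,0],[0,0,0,0,0]])

```text
time: 23.95
eef_pos: [0.4714, 0.0034, 0.0811]
ee_rot: [-3.133, 0.007, 1.769]
force: [-0.2, -0.0, -0.2]
gripper_width: -0.0001
```

```bash
python3 -c "
from h import *
go(.471,.004,.080,101.3)"
```

```text
pos [0.4714 0.0034 0.0811] yaw 101.4 F [-0.2 -0.  -0.2] w -0.0001 t 23.95 | tool d cm [ 0.07 -0.03  0.1 ] turn 0.1 q6 -0.39
```

send_rows(steps=[[0,0,0,0.1,0],[0,0,0,0.1,0],[0,0,0,0,0]])

```text
time: 24.25
eef_pos: [0.4718, 0.0034, 0.0799]
ee_rot: [-3.133, 0.007, 1.769]
force: [-0.0, 0.9, 3.2]
gripper_width: 0.0003
```

```bash
python3 -c "
from h import *
go(.471,.004,.080,101.3)"
```

```text
pos [0.4718 0.0034 0.0799] yaw 101.4 F [-0.   0.9  3.2] w 0.0003 t 24.25 | tool d cm [ 0.08 -0.06 -0.01] turn 0.1 q6 -0.39
```

send_rows(steps=[[0,0,0,0.1,0],[0,0,0,0.05,0],[0,0,0,0,0]])

```text
time: 24.55
eef_pos: [0.4719, 0.0034, 0.0793]
ee_rot: [-3.132, 0.007, 1.769]
force: [-2.5, 0.6, 5.2]
gripper_width: -0.0003
```

```bash
python3 -c "
from h import *
go(.471,.004,.080,101.3)"
```

```text
pos [0.4719 0.0034 0.0793] yaw 101.4 F [-2.5  0.6  5.2] w -0.0003 t 24.55 | tool d cm [ 0.08 -0.07 -0.07] turn 0.1 q6 -0.39
```

send_rows(steps=[[0,0,0,0,0],[0,0,0,0,0],[0,0,0,0,0],[0,0,0,0,0],[0,0,0,0,0],[0,0,0,0,0],[0,0,0,0,0],[0,0,0,0,0],[0,0,0,0,0],[0,0,0,0,0],[0,0,0,0,0],[0,0,0,0,0]])

```text
time: 25.75
eef_pos: [0.4718, 0.0034, 0.0795]
ee_rot: [-3.132, 0.007, 1.769]
force: [-1.7, 0.8, 4.4]
gripper_width: -0.0001
```

```bash
python3 -c "
from h import *
go(.471,.004,.080,101.3)
p=snapshot('scene'); c=p['color'][215:275,260:340,::-1]; a=cv2.resize(c,None,fx=9,fy=9,interpolation=cv2.INTER_CUBIC);cv2.imwrite('pics/11.png',a)
p=snapshot('top'); c=p['color'][230:285,260:350,::-1]; a=cv2.resize(c,None,fx=8,fy=8,interpolation=cv2.INTER_CUBIC);cv2.imwrite('pics/11t.png',a)
for i in range(4): go(.471,.004,.080,101.3); snapshot('top')
"
```

```text
pos [0.4718 0.0034 0.0795] yaw 101.4 F [-1.7  0.8  4.4] w -0.0001 t 25.75 | tool d cm [ 0.08 -0.07 -0.05] turn 0.1 q6 -0.39
pos [0.4718 0.0034 0.0794] yaw 101.4 F [-2.5  0.5  4. ] w 0.0001 t 25.85 | tool d cm [ 0.08 -0.07 -0.06] turn 0.1 q6 -0.39
pos [0.4718 0.0034 0.0795] yaw 101.4 F [-2.2  0.3  4.7] w 0.0003 t 25.9 | tool d cm [ 0.08 -0.07 -0.05] turn 0.1 q6 -0.39
pos [0.4718 0.0034 0.0795] yaw 101.4 F [-1.4 -0.   3.9] w 0.0003 t 25.95 | tool d cm [ 0.08 -0.07 -0.05] turn 0.1 q6 -0.39
pos [0.4718 0.0034 0.0795] yaw 101.4 F [-2.1  0.3  4.2] w 0.0001 t 26.0 | tool d cm [ 0.08 -0.07 -0.05] turn 0.1 q6 -0.39
```

View pics/11.png

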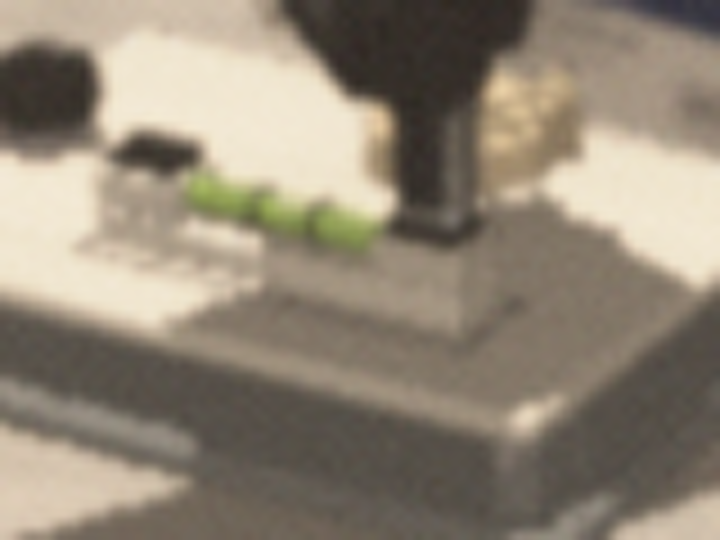

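View pics/11t.png

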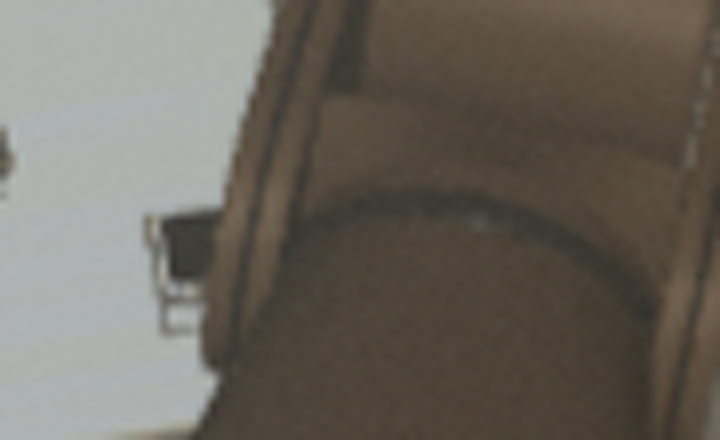

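Contact is steady at 4 to 4.7 N, the level hasn't moved, and the knob is free. I hand in.

```bash
python3 -c "
from h import *
print(manip.finish_job()); go(.471,.004,.080,101.3)"
```

```text
the job is handed in; nothing more can be done
None
the job is handed in; nothing more can be done
```

I laid the level in the marked rectangle, let go, and turned the knob about 2.63 rad clockwise. I then let go of the knob, pressed the hinge-end pad with the shut fingertips, and handed in at about 26 s of the 67 s allowed.

- **Level position:** it lay about 2 to 3 mm from the seat centre both ways and within 0.5° of the rectangle's direction.
- **Bubble:** after the knob was released, it was within about 0.3 mm of the midpoint between the lines. While pressing, the arm hid it from the top camera and the scene picture was too coarse to read it. So it was not re-checked under load; the visible end of the level had not shifted.
- **Pressing force:** it held steady at 3.9 to 4.7 N upward, with about 2 N sideways.
- **Knob and bystanders:** the knob was well clear of the arm at the end. The arm never came near the dish, bottle or syringe, though I did not measure them again.

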